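# Roll a flatted filter cell home in its V jig and tighten its lock ring

## Robot

A 7-joint arm with a two-finger parallel gripper is mounted at the origin on the work surface. World frame = base frame: x ahead of the robot, y to its left, z up, the work surface at z = 0. Lengths are in m, angles in rad, forces in N, time in s.
With the tool pointing down it reaches from about 0.4 to 0.875 m from the base axis. Payload 4.4 kg.
Tool frame: the origin (TCP) lies midway between the tips of the shut fingers; the grasp point (between the pads) lies 19 mm behind it (env.grip_point_offset is the distance from the TCP to the grasp point, in m); z points along the fingers, y is the line along which they close (so a half turn about z gives the same grasp; the last joint's range is limited). The gripper opens to 85 mm and grips with 20 to 120 N. Pads are 22 mm wide; open, the fingers measure 114 mm over their backs; the gripper's body (76 mm by 85 mm) begins 54 mm behind the grasp point. The pads swing forward as they close: fully open they stand 13 mm farther back than shut.
Start: joints at [1.218, 0.628, 0.038, 1.517, -0.027, 0.996, -0.02], TCP at [0.184, -0.623, 0.231] pointing down, gripper open.
Joint ranges: [-3.06, 3.06], [-0.37, 2.12], [-1.25, 1.32], [0.18, 2.47], [-1.1, 4.24], [0.23, 1.98], [-2.94, 2.94]. Speed limits (rad/s): [2.57, 2.57, 3.14, 3.14, 3.14, 3.14, 3.14].

## Interface

Orientations are given as a unit quaternion [x, y, z, w].
In Python, from station import env, kinematics, read_camera, job gives the robot as it stands. Calls block until the motion is done:
- env.move_pose(position, orientation): joint-space move of the TCP to a pose.
- env.movel(position, rotation=None, max_speed=0.15, f_stop=None): straight line of the TCP; rotation=None keeps the orientation; max_speed is the mean speed in m/s. With f_stop (N) it stops when the force on the tool has changed by that much, and returns True; else False.
- env.goto_joints(angles): joint-space move.
- env.set_gripper(opening): opening from 0.0 (shut) to 1.0 (fully open); the grip force is fixed at half the most; returns when the fingers have stopped.
- env.sleep(seconds).
- kinematics.ik(position, orientation): joint angles nearest the present ones, or None.
- env.read_state(): the state.
- read_camera(name): name is "side" or "top"; returns a dict with "color" (400x640x3 uint8, red, green, blue), "range_z" (400x640 float32, m along the optical axis (not along the pixel's ray), 0 where there is no reading), "intrinsics" (3x3 intrinsics, pixels), "dist_coeffs" ([k1, k2, p1, p2, k3] as OpenCV has them; the pictures are not rectified), "position" and "attitude" of the camera in the world. Camera axes: x right, y down, z forward; pixel columns grow to the right and rows downward; lengths in m; the calibration is good to about 2 mm. A picture is of the moment at which its call begins.
A pose or a line that the arm cannot do raises env.PlanningError and nothing moves.
- job.close_job(): hands the job in; it is judged then, once.
The state is a dict: "clock": time; "joint_positions": joint angles; "qd": joint speeds; "tau": joint torques, N m; "ee_pos": TCP position; "tcp_rot": TCP orientation; "ft_force": force on the tool from outside, world axes, zero at the start; "wrist_torque": the same for the moment, N m; "opening": opening from 0.0 (shut) to 1.0 (fully open); "finger_force": force on a finger pad.
Only numpy, scipy, OpenCV 4.12 (cv2) and the standard library are available. Lean on these libraries where they do the work, as an engineer would, in place of code of your own. Each camera call takes 0.05 s, during which the arm holds its last target. There are 200 camera calls.

## Task

The microscope's green filter sits in a round cell that lies in the tilted V jig. Without lifting the cell out, roll it in the V until you feel its flat drop home against the bright steel jaw; then, with the flat keeping the cell from turning, screw the brass ring on top of it clockwise until it is just snug, so that the flat is still home against that jaw when you let go. Leave the other things on the bench where they are.

Things in the scene. Friction and masses are not known exactly. Their poses are not given: they have to be found in the camera images.
- jig: Assembly jig fixed to the bench: blue cast base 150 x 140 mm with a grey plate 118 x 130 mm that slopes 35 degrees and carries two low jaws and a spring plunger. Origin: underside of the base, straight below the foot of the cell's axis at the start (60 mm up). x points level towards the jig's high side, z up. Plate, jaws and cell are smooth (friction about 0.16).
- nest: Frame of the 90 degree V, which opens uphill. Origin: on the plate's face where the planes of the two jaw faces meet, the V's bottom. x points square out of the bright jaw's face, y square out of the black jaw's face, z square out of the plate (35 degrees from vertical); uphill is half-way between x and y. Cell axis: x = y = 25 mm while on its round; x = 20, y = 25 mm with the flat home.
- bright_jaw (a point): Bright steel jaw, on which the flat must lie: middle of its face at the top edge. The face is the plane x = 0 of nest, 46 mm long (y = 7 to 53 mm), 8 mm high above the plate; the jaw is 12 mm thick.
- black_jaw (a point): Black plastic jaw, on which the round of the cell lies: middle of its face at the top edge. Plane y = 0 of nest, 46 mm long (x = 7 to 53 mm), 8 mm high, 12 mm thick.
- plunger_nose (a point): Ball nose of the spring plunger at the start, 5.5 mm above the plate, uphill of the cell: it presses the flange down into the V with about 11 N (9 N once the flat is home). Its dark housing, 26 x 26 mm and 14 mm high, stands 37 to 63 mm uphill of the cell's axis.
- cell: Round filter cell, about 0.2 kg, its axis square to the plate. Red flange 50 mm across, 9 mm high, with one flat; barrel and brass ring above. Origin: on the axis at the underside; x points to the flat, z along the axis out of the plate. Home: its x opposite to nest's x. At the start the flat is 0.8 to 2.6 rad short of home, the short way being counter-clockwise looking down on the ring.
- flat (a point): Middle of the flat, 20 mm from the axis, 5 mm above the underside: a bright milled face 30 mm long; a white tick on the flange marks the opposite side. Let go within 0.1 rad of home (often 0.3) the plunger snaps the cell home, a drop of 5 mm towards the bright jaw.
- barrel (a point): Black knurled barrel of the cell, 40 mm across, round all the way, from 9 to 22 mm above the plate: grip it to roll the cell. Point on the axis, 16 mm above the plate.
- ring_mid (a point): Middle of the brass ring, on the cell's axis 27 mm above its underside. The ring is 34 mm across, 10 mm high (22 to 32 mm above the plate), knurled, with a black mark on top; green glass shows through it.
- lock_ring (a joint): Turn of the brass ring on the cell, rad: grows clockwise (looking down on the ring); its drop is too small to see. It runs with 0.025 N m of friction to its stop, snug, at 2.4; starts at 0.4 to 1.4. Forced past the stop (0.1 to 0.2 N m) it turns the cell and lifts the flat off the jaw; pressing the cell into the V while turning helps to hold it.
- spare_cell: Bystander, to be left alone. Origin at the centre of its underside. Spare aluminium cell with amber glass, 44 mm across, 20 mm high, beside the jig.
- objective: Bystander, to be left alone. Origin at the centre of its underside. Steel microscope objective standing nose up, 29 mm across, 50 mm high, beside the jig.
- oil_bottle: Bystander, to be left alone. Origin at the centre of its underside. Amber oil bottle, 32 mm across, 75 mm high.
- slide_box: Bystander, to be left alone. Origin at the centre of its underside. Blue slide box 90 x 100 x 30 mm.
- driver: Bystander, to be left alone. Origin at the centre of its underside. Red-handled screwdriver, 160 mm long, lying.
- blower: Bystander, to be left alone. Origin at the centre of its underside. Black rubber dust blower, 56 mm across, 100 mm high.
- tweezers: Bystander, to be left alone. Origin at the centre of its underside. Steel tweezers, 120 mm long, lying.
Things that resemble listed ones, but are neither listed nor needed, are in the scene too. What is shaped like the part that bears cell but pink or turquoise is not meant.

How it is judged:
On the way, in this order (a step that is already met when the one before it is completed fails the run):
1. the cell has been rolled until its flat lies home against the bright steel jaw (x of cell in the frame of nest below 0.0215 m and y of cell in the frame of nest below 0.0265 m and x of flat in the frame of nest below 0.0025 m and angle between the x axis of cell and the x axis of nest, either way round below 0.06 rad and angle between the z axis of cell and the z axis of nest, either way round below 0.06 rad and z of cell in the frame of nest below 0.0025 m), for 0.3 s.
2. the brass ring is screwed down snug while the flat stays home (all of step 1 and value of joint lock_ring above 2.32 rad), for 0.2 s.
At the end, for the whole second after the job is handed in: The cell rests in the V on the plate (foot within 2.5 mm, square within 0.06 rad), flat home on the bright jaw: axis under 21.5 mm from that jaw's face and 26.5 mm from the other's, flat parallel within 0.06 rad and its middle within 2.5 mm of it; the ring is snug (2.32 rad or more) (all of step 2 and linear speed of cell below 0.01 m/s); the robot touches nothing.
It fails at once if the cell is lifted out of the V (more than 8 mm off the plate) (z of cell in the frame of nest above 0.008 m).
It fails at once if one of the other loose things on the bench is moved more than 20 mm (distance of any of spare_cell, objective, oil_bottle, slide_box, driver, blower, tweezers from where it was at the start of the episode above 0.02 m).
It also fails if it takes over 67 s, if anything falls off the work surface, if the arm or the gripper's body presses on something with over 40 N, if the wrist force passes 120 N, or if a joint passes its speed limit or range.

## Working session

There is one attempt and no reset: what is moved stays moved. The work goes in short steps, each a Python script; the robot and the scene stay as the last script left them, time stands still between calls to the robot, and variables do not carry over. Pictures are saved under pics/ and viewed, at most 10 in all, crops included, and the job is handed in when it is done.

```bash
ls; mkdir -p pics; python3 - <<'E'
from station import env,read_camera
import cv2,numpy as np
for n in("top","side"):
    c=read_camera(n); cv2.imwrite(f"pics/{n}0.png",c["color"][:,:,::-1]); np.savez(f"{n}0.npz",**c)
    print(n,c["position"],c["attitude"],c["intrinsics"].tolist(),c["dist_coeffs"])
s=env.read_state();print(s["clock"],s["ee_pos"],s["tcp_rot"],env.grip_point_offset)
E
```

```text
pics
top [ 0.32620195 -0.00490093  1.38931712] [-0.69789008  0.71046404 -0.06050577  0.0673004 ] [[511.5068940752889, 0.0, 319.95358012325147], [0.0, 511.5068940752889, 196.5425281940998], [0.0, 0.0, 1.0]] [-0.15257426  0.          0.          0.          0.        ]
side [ 0.1965124  -0.72449339  1.03138952] [ 0.91713907 -0.20674031  0.07760475 -0.33180097] [[466.31307847945743, 0.0, 326.21816248656813], [0.0, 466.31307847945743, 200.43291321756593], [0.0, 0.0, 1.0]] [0.02807713 0.         0.         0.         0.        ]
0.1 [ 0.18372046 -0.62291342  0.23048374] [ 9.89734713e-01  1.42914211e-01 -1.38171581e-04 -8.41017846e-04] 0.0187
```

View pics/top0.png

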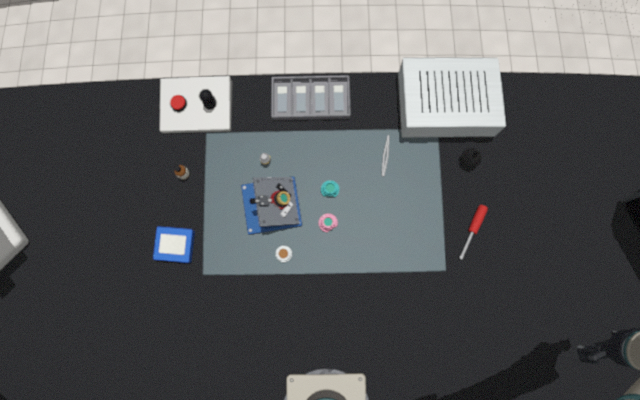

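View pics/side0.png

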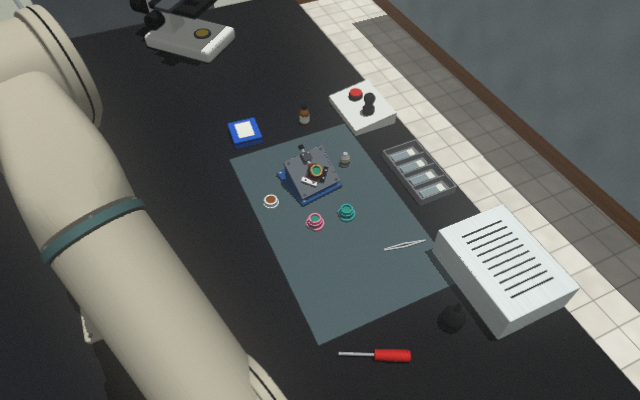

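The jig with the green-glass cell is at about (275,203) in top and (313,173) in side. The pink and turquoise decoys sit to the right of it. I'll zoom in on the jig.

```bash
cat > h.py <<'E'
import numpy as np,cv2
from scipy.spatial.transform import Rotation as R
def load(n): return dict(np.load(n))
def rays(c,uv):
    p=cv2.undistortPoints(np.array(uv,float).reshape(-1,1,2),c["intrinsics"],c["dist_coeffs"]).reshape(-1,2)
    d=np.c_[p,np.ones(len(p))]
    return c["position"],R.from_quat(c["attitude"]).apply(d)
def proj(c,P):
    Rm=R.from_quat(c["attitude"]).inv(); q=Rm.apply(np.atleast_2d(P)-c["position"])
    return cv2.projectPoints(q,np.zeros(3),np.zeros(3),c["intrinsics"],c["dist_coeffs"])[0].reshape(-1,2)
def onplane(c,uv,p0,n):
    o,d=rays(c,uv); return o+d*(((p0-o)@n)/(d@n))[:,None]
def cloud(c,u0,u1,v0,v1):
    g=np.array([(u,v) for v in range(v0,v1) for u in range(u0,u1)]); o,d=rays(c,g)
    z=c["range_z"][g[:,1],g[:,0]]; return g,o+d*z[:,None],c["color"][g[:,1],g[:,0]],z>0
E
python3 - <<'E'
from h import *
t,s=load("top0.npz"),load("side0.npz")
a=cv2.resize(t["color"][165:245,230:310],(560,560),interpolation=cv2.INTER_CUBIC)
b=cv2.resize(s["color"][135:215,270:350],(560,560),interpolation=cv2.INTER_CUBIC)
cv2.imwrite("pics/ztop.png",a[:,:,::-1]);cv2.imwrite("pics/zside.png",b[:,:,::-1])
for c,b in((t,(238,305,172,238)),(s,(275,345,140,205))):
    g,P,C,ok=cloud(c,*b); P=P[ok];
    # plate plane by RANSAC: slope 35 deg
    rng=np.random.default_rng(0);best=None
    Q=P[P[:,2]>.03]
    for _ in range(2000):
        x=Q[rng.choice(len(Q),3)];n=np.cross(x[1]-x[0],x[2]-x[0]);l=np.linalg.norm(n)
        if l<1e-7: continue
        n/=l; n*=np.sign(n[2]); i=abs((Q-x[0])@n)<.003
        if abs(np.arccos(n[2])-.611)<.1 and(best is None or i.sum()>best.sum()):best=i
    q=Q[best];m=q.mean(0);n=np.linalg.svd(q-m)[2][2];n*=np.sign(n[2])
    print(len(Q),best.sum(),m,n,np.degrees(np.arccos(n[2])),np.degrees(np.arctan2(-n[1],-n[0])),(q-m)@n@((q-m)@n)/len(q))
E
```

```text
1901 1036 [0.55805362 0.12607885 0.06696359] [ 0.0773132  -0.57334777  0.81565618] 35.34770467001226 97.67973718832876 2.482582760160597e-06
1836 929 [0.55755496 0.12195176 0.06325144] [ 0.0883451  -0.56921259  0.81743022] 35.17162979890506 98.82224778776444 2.5525870472445097e-06
```

View pics/ztop.png

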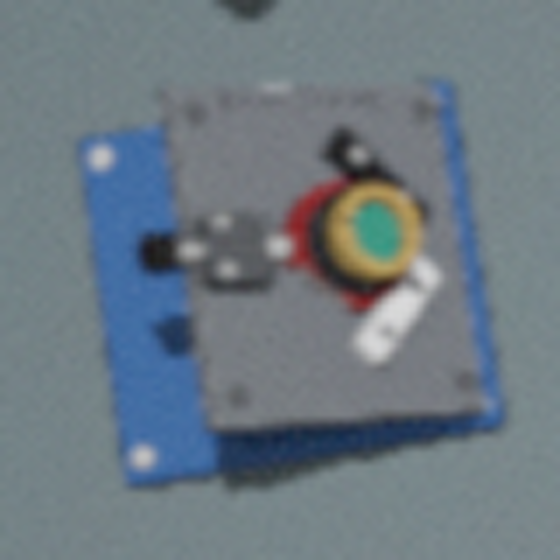

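View pics/zside.png

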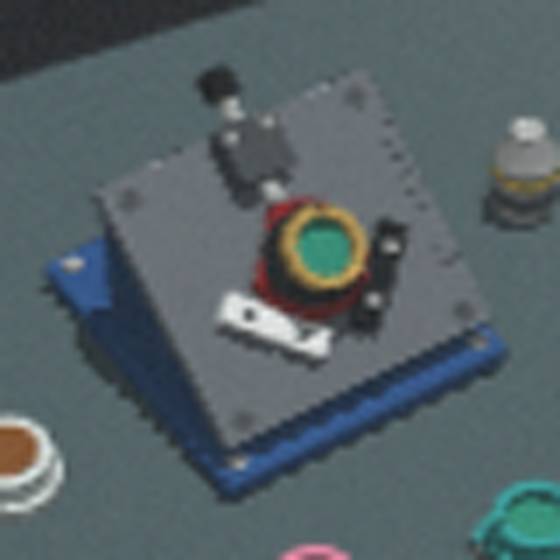

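Zoom shows the cell at (360,235) in the top crop. The bright jaw is at lower right (398,310), towards the robot. The black jaw is at upper right (375,170) and the plunger is to the left, which is uphill (+y). Next I'll fix the axis by crossing the ring rays from both views.

```bash
cat >> h.py <<'E'
def ringmask(c,box):
    u0,u1,v0,v1=box; h=cv2.cvtColor(c["color"],cv2.COLOR_RGB2HSV).astype(int)
    H,S,V=h[...,0],h[...,1],h[...,2]
    m=(((H>=14)&(H<=85)&(S>85)&(V>60))).astype(np.uint8); k=np.zeros_like(m);k[v0:v1,u0:u1]=1
    m=cv2.morphologyEx(m*k,cv2.MORPH_OPEN,np.ones((2,2),np.uint8))
    n,l,st,ce=cv2.connectedComponentsWithStats(m); i=1+np.argmax(st[1:,4])
    cs=cv2.findContours((l==i).astype(np.uint8),cv2.RETR_EXTERNAL,cv2.CHAIN_APPROX_NONE)[0][0]
    return st[i],cv2.fitEllipse(cs),l==i
BOX=dict(top=(270,296,184,210),side=(300,330,158,186))
def cross(A,B):
    (o1,d1),(o2,d2)=A,B; d1,d2=d1[0],d2[0]
    k=np.linalg.lstsq(np.c_[d1,-d2],o2-o1,rcond=None)[0]
    a,b=o1+k[0]*d1,o2+k[1]*d2; return (a+b)/2,np.linalg.norm(a-b)
E
python3 - <<'E'
from h import *
c={n:load(n+"0.npz") for n in("top","side")}
az=np.radians(98.2); up=np.array([np.cos(az)*np.cos(.611),np.sin(az)*np.cos(.611),np.sin(.611)])
n=np.array([-np.cos(az)*np.sin(.611),-np.sin(az)*np.sin(.611),np.cos(.611)])
E={}
for k in c:
    st,e,m=ringmask(c[k],BOX[k]); E[k]=e[0]; vu=np.argwhere(m)
    print(k,st,np.round(e[0],2),np.round(e[1],1),"centroid",vu.mean(0)[::-1])
    P=onplane(c[k],[e[0]],np.array([0,0,.0862]),np.array([0,0,1.])); print(" at z=.0862",P)
    g=vu[:,::-1]; o,d=rays(c[k],g); z=c[k]["range_z"][g[:,1],g[:,0]]; Q=(o+d*z[:,None])[z>0]; print(" depth med",np.median(Q,0))
p,gap=cross(rays(c["top"],[E["top"]]),rays(c["side"],[E["side"]])); print("cross",p,gap,"foot",p-.032*n)
# jaws: white blob & red pixels
foot=p-.032*n
lv=np.cross(n,up)  # level dir completing (up,lv,n)
for k in c:
    im=c[k]["color"].astype(int);h=cv2.cvtColor(c[k]["color"],cv2.COLOR_RGB2HSV).astype(int)
    u0,v0=proj(c[k],foot)[0].astype(int)
    sub=np.zeros(im.shape[:2],bool);sub[v0-22:v0+23,u0-22:u0+23]=1
    w=(sub&(h[...,1]<45)&(h[...,2]>165)).astype(np.uint8)
    nn,l,st,ce=cv2.connectedComponentsWithStats(w)
    for i in range(1,nn):
        if st[i,4]<6: continue
        q=onplane(c[k],np.argwhere(l==i)[:,::-1],foot+.008*n,n)-foot
        r=np.c_[q@up,q@lv]*1e3; mm=r.mean(0); ax=np.linalg.svd(r-mm)[2][0]
        print(k,"white",st[i,4],mm,"long axis deg from up",np.degrees(np.arctan2(ax[1],ax[0])),np.ptp((r-mm)@ax))
    rd=sub&((h[...,0]<8)|(h[...,0]>172))&(h[...,1]>120)&(h[...,2]>50)
    q=onplane(c[k],np.argwhere(rd)[:,::-1],foot+.009*n,n)-foot; a=np.degrees(np.arctan2(q@lv,q@up)); rr=np.hypot(q@lv,q@up)*1e3
    for b in range(-180,180,15):
        s=(a>=b)&(a<b+15)
        if s.any(): print(k,b,s.sum(),rr[s].min().round(1),rr[s].max().round(1))
# rectified view of flange plane
S=8;N=70*S
for k in c:
    gx,gy=np.meshgrid(np.arange(N),np.arange(N)); 
    P=foot+.009*n+((N/2-gy)/S*1e-3)[...,None]*up-((gx-N/2)/S*1e-3)[...,None]*lv
    uv=proj(c[k],P.reshape(-1,3)).reshape(N,N,2).astype(np.float32)
    im=cv2.remap(c[k]["color"],uv[...,0],uv[...,1],cv2.INTER_CUBIC); im=cv2.resize(im,(390,390))
    c[k+"r"]=im
cv2.imwrite("pics/rect.png",np.hstack([c["topr"],c["sider"]])[:,:,::-1])
E
```

```text
top [277 192  14  14 128] [283.35 198.44] [12.4 13.5] centroid [283.359375  198.4609375]
 at z=.0862 [[0.56156664 0.10060244 0.0862    ]]
 depth med [0.56354929 0.10143387 0.0812288 ]
side [311 165  12  12 105] [316.69 170.87] [10.5 12. ] centroid [316.71428571 170.83809524]
 at z=.0862 [[0.56285507 0.09345114 0.0862    ]]
 depth med [0.56604995 0.09937089 0.08055865]
cross [0.56457906 0.10092025 0.07778012] 0.003034483758001635 foot [0.56196068 0.11909054 0.05156973]
top white 73 [-18.85195944  25.3767537 ] long axis deg from up 41.18802753201457 48.28235624945581
top -105 3 21.6 27.9
top -90 2 21.9 24.6
top -75 4 20.1 23.7
top -60 6 19.2 24.8
top -45 4 20.3 25.3
top -30 7 18.7 25.6
top -15 4 18.5 21.7
top 0 5 16.3 23.1
top 15 1 17.3 17.3
top 75 1 19.2 19.2
top 90 3 19.4 22.7
top 105 1 20.2 20.2
side white 52 [-14.34514631  24.95329027] long axis deg from up -138.2725854311148 46.063094296982285
side -180 1 19.4 19.4
side -135 1 25.0 25.0
side -15 3 24.5 27.2
side 0 4 23.4 28.3
side 15 1 23.1 23.1
side 60 1 20.1 20.1
side 75 2 20.6 21.5
side 90 2 21.8 22.8
side 105 1 19.4 19.4
side 150 1 18.3 18.3
side 165 1 19.1 19.1Traceback (most recent call last):
  File "<stdin>", line 33, in <module>
RuntimeError: dictionary changed size during iteration
```

```bash
python3 - <<'E'
from h import *
c={n:load(n+"0.npz") for n in("top","side")}
Z=np.array([0,0,1.])
# mat corners by mask: fit quad
for k,seed in(("top",(380,240)),("side",(350,280))):
    im=cv2.GaussianBlur(c[k]["color"],(3,3),0); h=cv2.cvtColor(im,cv2.COLOR_RGB2HSV)
    m=((h[...,2]>55)&(h[...,0]>80)&(h[...,0]<115)&(h[...,1]<110)).astype(np.uint8); 
    n,l,st,_=cv2.connectedComponentsWithStats(m); i=l[seed[1],seed[0]]; mm=(l==i).astype(np.uint8)
    cs=max(cv2.findContours(mm,cv2.RETR_EXTERNAL,cv2.CHAIN_APPROX_NONE)[0],key=cv2.contourArea)
    q=cv2.approxPolyDP(cv2.convexHull(cs),10,True).reshape(-1,2)
    # refine: fit lines to contour points undistorted onto z=0
    P=onplane(c[k],cs.reshape(-1,2),np.zeros(3),Z)[:,:2].astype(np.float32)
    r=cv2.minAreaRect(P); print(k,i,st[i],q.tolist(),onplane(c[k],q,np.zeros(3),Z)[:,:2].round(4).tolist(),r)
    # bench depth on mat
    g=np.argwhere(cv2.erode(mm,np.ones((9,9)))>0)[::7,::-1]; o,d=rays(c[k],g);z=c[k]["range_z"][g[:,1],g[:,0]]
    Pz=(o+d*z[:,None])[z>0]; A=np.c_[Pz[:,:2]-[.56,.1],np.ones(len(Pz))]; print(" z fit at jig, slopes",np.linalg.lstsq(A,Pz[:,2],rcond=None)[0])
az=np.radians(98.2); up=np.array([np.cos(az)*np.cos(.611),np.sin(az)*np.cos(.611),np.sin(.611)])
n=np.array([-np.cos(az)*np.sin(.611),-np.sin(az)*np.sin(.611),np.cos(.611)]); lv=np.cross(n,up)
foot=np.array([.5622,.0980,.0862])-.032*n; print("foot",foot)
S=8;N=70*S;o=[]
for k in("top","side"):
    top=onplane(c[k],[ringmask(c[k],BOX[k])[1][0]],np.array([0,0,.0862]),Z)[0]; f=top-.032*n
    gx,gy=np.meshgrid(np.arange(N),np.arange(N)); 
    P=f+.009*n+((N/2-gy)/S*1e-3)[...,None]*up-((gx-N/2)/S*1e-3)[...,None]*lv
    uv=proj(c[k],P.reshape(-1,3)).reshape(N,N,2).astype(np.float32)
    o.append(cv2.resize(cv2.remap(c[k]["color"],uv[...,0],uv[...,1],cv2.INTER_CUBIC),(390,390)))
    h=cv2.cvtColor(c[k]["color"],cv2.COLOR_RGB2HSV).astype(int);u0,v0=proj(c[k],f)[0].astype(int)
    w=np.zeros(h.shape[:2],np.uint8);w[v0-22:v0+23,u0-22:u0+23]=1
    w&=((h[...,1]<45)&(h[...,2]>165)).astype(np.uint8)
    nn,l,st,ce=cv2.connectedComponentsWithStats(w);i=1+np.argmax(st[1:,4])
    q=onplane(c[k],np.argwhere(l==i)[:,::-1],f+.008*n,n)-f; r=np.c_[q@up,q@lv]*1e3;mm=r.mean(0);ax=np.linalg.svd(r-mm)[2][0]
    print(k,"jaw rel axis (up,lv)",mm,np.degrees(np.arctan2(ax[1],ax[0]))%180,np.ptp((r-mm)@ax),"expect",( (-31+5)/2**.5,(31+5)/2**.5))
cv2.imwrite("pics/rect.png",np.hstack(o)[:,:,::-1])
E
```

```text
top 1 [  201    58   307   219 40504] [[496, 60], [507, 125], [446, 271], [202, 275], [205, 132], [404, 59]] [[0.9853, -0.5265], [0.7808, -0.5385], [0.3685, -0.3325], [0.3693, 0.3314], [0.7747, 0.3324], [0.9879, -0.2482]] ((0.67852783203125, -0.1024085283279419), (0.8746759295463562, 0.6252621412277222), 89.92433166503906)
 z fit at jig, slopes [ 0.09661261 -0.03767091  0.00185342]
side 34 [  229   108   348   238 35968] [[229, 159], [332, 108], [427, 153], [576, 289], [500, 339], [318, 345]] [[0.3714, 0.3298], [0.7688, 0.4161], [0.9427, 0.0901], [1.0082, -0.4716], [0.7548, -0.4956], [0.3699, -0.3301]] ((0.6913764476776123, -0.038149893283843994), (0.6492460370063782, 0.9193912744522095), 0.32108908891677856)
 z fit at jig, slopes [0.00021364 0.01852243 0.00611788]
foot [0.55958162 0.11617029 0.05998961]
top jaw rel axis (up,lv) [-19.49822991  23.70324452] 41.18802753201456 47.99276781828178 expect (-18.384776310850235, 25.45584412271571)
side jaw rel axis (up,lv) [-13.8942072   26.22318694] 41.72741456888522 45.65579591113758 expect (-18.384776310850235, 25.45584412271571)
```

View pics/rect.png

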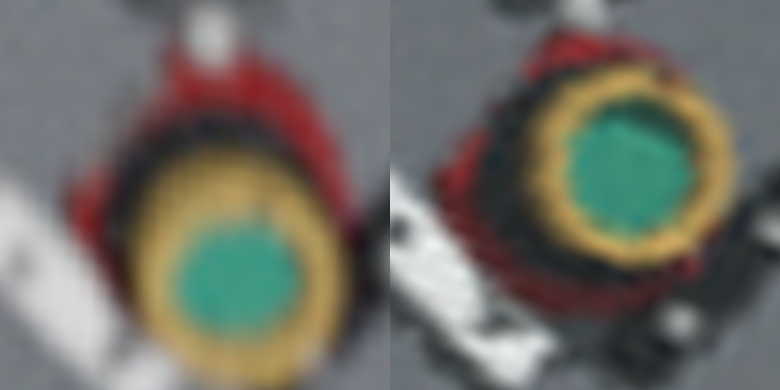

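The right-hand rectified view shows the red flange edge cut straight from (555,40) to (440,190). So the flat faces upper left, about 54° CCW from uphill. Home is at 135°, which leaves roughly 1.42 rad to roll. The ring outline's centre belongs to mid-ring height, so I'll recompute the foot with that and check reach.

```bash
cat >> h.py <<'E'
AZ=np.radians(98.2);T=np.radians(35)
UP=np.array([np.cos(AZ)*np.cos(T),np.sin(AZ)*np.cos(T),np.sin(T)])
NN=np.array([-np.cos(AZ)*np.sin(T),-np.sin(AZ)*np.sin(T),np.cos(T)]); LV=np.cross(NN,UP)
NX=(UP-LV)/2**.5; NY=(UP+LV)/2**.5   # nest x, y
def quat(phi): # tool z=-n; tool y at phi CCW (about n) from LV
    y=np.cos(phi)*LV-np.sin(phi)*UP; z=-NN
    return R.from_matrix(np.c_[np.cross(y,z),y,z]).as_quat()
def ringpos(c): return {k:onplane(c[k],[ringmask(c[k],BOX[k])[1][0]],np.array([0,0,.06+.027*NN[2]]),np.array([0,0,1.]))[0] for k in c}
E
python3 - <<'E'
from h import *
from station import kinematics
c={n:load(n+"0.npz") for n in("top","side")}
r=ringpos(c); print(r); m=np.mean(list(r.values()),0); foot=m-.027*NN; print("foot",foot)
for p,n in(([0.55805362,0.12607885,0.06696359],[0.0773,-0.57335,0.81566]),([0.55755,0.12195,0.06325],[.08835,-.56921,.81743])): print("above depth plane",(foot-np.array(p))@np.array(n))
for deg in range(-220,230,20):
    q=kinematics.ik(foot+.01*NN,quat(np.radians(deg))); q2=kinematics.ik(foot+.15*NN,quat(np.radians(deg)))
    print(deg,None if q is None else np.round(q,2),q2 is not None and np.round(q2[6],2))
E
```

```text
{'top': array([0.56230408, 0.100933  , 0.08211711]), 'side': array([0.56443755, 0.09698438, 0.08211711])}
foot [0.56116198 0.11428692 0.06      ]
above depth plane 0.0013212563687749574
above depth plane 0.0020243716171184207
-220 [ 0.41  0.92 -0.49  1.8  -0.35  0.65 -0.19] -0.19
-200 [ 0.44  0.93 -0.55  1.8  -0.27  0.64  0.08] 0.08
-180 [ 0.47  0.95 -0.61  1.8  -0.2   0.63  0.36] 0.34
-160 [ 0.49  0.96 -0.65  1.8  -0.14  0.62  0.66] 0.61
-140 [ 0.51  0.97 -0.67  1.8  -0.1   0.62  0.97] 0.92
-120 [ 0.5   0.97 -0.66  1.8  -0.12  0.62  1.34] 1.28
-100 [ 0.52  0.98 -0.71  1.8  -0.05  0.62  1.63] 1.55
-80 [ 0.69  1.14 -1.06  1.79  0.5   0.71  1.47] 1.71
-60 [ 0.69  1.14 -1.06  1.79  0.5   0.71  1.82] 2.06
-40 [-0.11  0.9   0.35  1.82 -1.07  1.03 -2.7 ] -2.79
-20 [-0.06  0.89  0.26  1.82 -1.03  0.98 -2.39] -2.5
0 [ 0.01  0.88  0.15  1.81 -0.95  0.91 -2.1 ] -2.2
20 [ 0.09  0.87  0.03  1.81 -0.87  0.85 -1.83] -1.91
40 [ 0.16  0.87 -0.08  1.81 -0.78  0.79 -1.55] -1.62
60 [ 0.22  0.87 -0.19  1.81 -0.69  0.75 -1.28] -1.33
80 [ 0.27  0.88 -0.27  1.81 -0.61  0.72 -1.01] -1.02
100 [ 0.32  0.89 -0.36  1.8  -0.52  0.69 -0.74] -0.72
120 [ 0.37  0.91 -0.43  1.8  -0.43  0.66 -0.47] -0.45
140 [ 0.41  0.92 -0.49  1.8  -0.35  0.65 -0.19] -0.19
160 [ 0.44  0.93 -0.55  1.8  -0.27  0.64  0.08] 0.08
180 [ 0.47  0.95 -0.61  1.8  -0.2   0.63  0.36] 0.34
200 [ 0.49  0.96 -0.65  1.8  -0.14  0.62  0.66] 0.61
220 [ 0.51  0.97 -0.67  1.8  -0.1   0.62  0.97] 0.92
```

```bash
cat >> h.py <<'E'
FOOT=np.array([.5612,.1143,.0600])
B=np.c_[NX,NY,NN]
def rep(env,tag,f0=None):
    s=env.read_state(); f=s["ft_force"]@B
    print(tag,"t%.1f"%s["clock"],"F nest",f.round(1),"M nest",(s["wrist_torque"]@B).round(3),"open %.3f"%s["opening"],"ff",np.round(s["finger_force"],1),"pos nest mm",((s["ee_pos"]-FOOT)@B*1e3).round(2))
    return s
E
python3 - <<'E'
from h import *
from station import env,kinematics
q=quat(np.radians(140))
env.move_pose(FOOT+.16*NN,q); rep(env,"hover")
env.set_gripper(.72); 
print(env.movel(FOOT+.05*NN,max_speed=.15)); rep(env,"near")
print(env.movel(FOOT+.0105*NN,max_speed=.06,f_stop=10)); rep(env,"down")
env.set_gripper(0.); rep(env,"grip")
E
```

```text
hover t2.7 F nest [-0.6 -0.4  0.4] M nest [-0.445  0.417  0.005] open 0.998 ff 0.0 pos nest mm [ -0.82  -0.79 160.65]
False
near t4.0 F nest [-0.4 -0.1  1.2] M nest [-0.465  0.41   0.013] open 0.721 ff 0.0 pos nest mm [ 0.21 -0.71 50.75]
False
down t4.8 F nest [ 0.3  0.8 -0.4] M nest [-0.487  0.359  0.041] open 0.719 ff 0.0 pos nest mm [ 0.05 -0.17 10.53]
grip t5.2 F nest [-0.7  5.1  4.8] M nest [ 0.784  0.577 -0.039] open 0.431 ff 59.6 pos nest mm [-0.23  1.8  10.63]
```

```bash
sed -i 's/^FOOT=.*/FOOT=np.array([.5612,.1143,.0600])+.0018*NY/' h.py; python3 - <<'E'
from h import *
from station import env
env.set_gripper(.72)
env.movel(FOOT+.0125*NN,R.from_quat(quat(np.radians(180))).as_quat(),max_speed=.15); rep(env,"180")
env.movel(FOOT+.0125*NN,quat(np.radians(222)),max_speed=.15); rep(env,"222")
env.set_gripper(0.); rep(env,"grip x")
env.set_gripper(.72); rep(env,"open")
E
```

```text
180 t6.4 F nest [ 0.1  0.1 -0. ] M nest [-0.4    0.445  0.008] open 0.719 ff 0.0 pos nest mm [-0.03 -0.12 12.5 ]
222 t7.2 F nest [ 0.2  0.4 -0.4] M nest [-0.435  0.433 -0.022] open 0.718 ff 0.0 pos nest mm [ 1.000e-02 -3.000e-02  1.248e+01]
grip x t7.6 F nest [2.5 0.6 4.8] M nest [-0.163 -0.303 -0.036] open 0.426 ff 59.5 pos nest mm [ 1.94 -0.29 13.26]
open t8.0 F nest [ 0.2 -0.4 -0.1] M nest [-0.411  0.46  -0.002] open 0.718 ff 0.0 pos nest mm [-0.49  0.07 12.3 ]
```

```bash
sed -i 's/^FOOT=.*/FOOT=np.array([.5612,.1143,.0600])+.0018*NY+.0019*NX/' h.py; python3 - <<'E'
from h import *
from station import env
r=np.radians
env.movel(FOOT+.0125*NN,quat(r(180)),max_speed=.2)
env.movel(FOOT+.0115*NN,quat(r(140)),max_speed=.2)
env.set_gripper(0.); rep(env,"grip")
for d in(165,190,205,212,219):
    env.movel(FOOT+.0115*NN-.0005*NX-.0005*NY,quat(r(d)),max_speed=.1); rep(env,d)
E
```

```text
grip t10.1 F nest [-0.2  0.5  1.4] M nest [-0.213  0.359  0.019] open 0.433 ff 59.8 pos nest mm [ 0.07  0.18 11.55]
165 t10.6 F nest [2.2 3.1 3.1] M nest [0.241 0.013 0.055] open 0.431 ff 60.0 pos nest mm [ 0.1   0.04 11.59]
190 t11.2 F nest [1.6 4.2 4.4] M nest [ 0.229 -0.015  0.104] open 0.431 ff 60.0 pos nest mm [-8.000e-02  1.000e-02  1.152e+01]
205 t11.6 F nest [-0.5  4.   4.5] M nest [0.296 0.459 0.123] open 0.432 ff 60.1 pos nest mm [-1.32  0.04 11.45]
212 t11.9 F nest [-1.6  3.8  4.6] M nest [0.303 0.815 0.145] open 0.432 ff 60.3 pos nest mm [-2.31  0.06 11.42]
219 t12.2 F nest [-3.4  3.8  6.5] M nest [0.23  1.286 0.09 ] open 0.429 ff 60.4 pos nest mm [-3.51  0.03 11.44]
```

The axis is dropping towards the bright jaw, and the geometry leaves about 6° to go. I'll finish to 225° and release so the plunger snaps it home.

```bash
python3 - <<'E'
from h import *
from station import env
r=np.radians
for d,x in((222,-4.3),(225,-5)):
    env.movel(FOOT+.0115*NN+x*1e-3*NX-.0005*NY,quat(r(d)),max_speed=.1); rep(env,d)
env.set_gripper(.72); env.sleep(.4); rep(env,"open")
env.movel(FOOT-.005*NX+.0115*NN,quat(r(225)),max_speed=.1)
env.set_gripper(0.); rep(env,"regrip");  # feel: axis should sit at x=-5
env.set_gripper(.72)
env.movel(FOOT-.005*NX+.0225*NN,quat(r(225)),max_speed=.1)
env.movel(FOOT-.005*NX+.15*NN,quat(r(225)),max_speed=.25);rep(env,"up")
E
```

```text
222 t12.4 F nest [1.5 3.2 5.1] M nest [0.325 0.151 0.181] open 0.429 ff 60.2 pos nest mm [-4.34 -0.02 11.49]
225 t12.7 F nest [1.6 3.7 4.8] M nest [ 0.312 -0.048 -0.008] open 0.431 ff 60.2 pos nest mm [-4.47  0.02 11.5 ]
open t13.4 F nest [ 0.2  0.2 -0.7] M nest [-0.393  0.387  0.006] open 0.722 ff 0.0 pos nest mm [-5.   -0.54 11.5 ]
regrip t14.1 F nest [1.3 1.8 4.6] M nest [-0.095  0.375 -0.013] open 0.430 ff 59.5 pos nest mm [-4.68  0.07 11.83]
up t15.3 F nest [-0.5 -0.  -0.7] M nest [-0.38   0.438  0.013] open 0.721 ff 0.0 pos nest mm [ -5.58   0.7  148.92]
```

```bash
cat > ring.py <<'E'
from h import *
from station import env
r=np.radians; C=FOOT-.005*NX
env.movel(C+.045*NN,quat(r(225)),max_speed=.25); env.set_gripper(.6)
print(env.movel(C+.0245*NN,quat(r(225)),max_speed=.06,f_stop=10)); rep(env,"down")
env.set_gripper(0.); s=rep(env,"grip")
P=C+.0245*NN-.002*NX-.002*NY
env.movel(P,quat(r(225)),max_speed=.05); s=rep(env,"press"); m0=s["wrist_torque"]@NN
d=225; hit=0; L=[]
while d>100:
    d-=3; env.movel(P,quat(r(d)),max_speed=.1); s=env.read_state(); m=s["wrist_torque"]@NN-m0
    p=(s["ee_pos"]-FOOT)@B*1e3; L.append((d,round(m,3),p[0].round(1),p[1].round(1)))
    if m>.085: break
print(L); rep(env,"end")
E
python3 ring.py
```

```text
False
down t16.7 F nest [-0.6 -0.3  0.1] M nest [-0.372  0.418  0.024] open 0.599 ff 0.0 pos nest mm [-5.05  0.36 23.95]
grip t17.0 F nest [-0.5  1.1  3. ] M nest [-0.289  0.332  0.031] open 0.356 ff 59.2 pos nest mm [-4.74 -0.1  24.8 ]
press t17.2 F nest [3.2 4.9 5.7] M nest [ 0.708 -0.473 -0.031] open 0.353 ff 59.6 pos nest mm [-4.93 -0.51 24.93]
[(222, np.float64(0.016), np.float64(-5.0), np.float64(-0.5)), (219, np.float64(0.035), np.float64(-5.0), np.float64(-0.5)), (216, np.float64(0.031), np.float64(-5.0), np.float64(-0.5)), (213, np.float64(0.05), np.float64(-5.0), np.float64(-0.5)), (210, np.float64(0.018), np.float64(-5.1), np.float64(-0.5)), (207, np.float64(0.059), np.float64(-5.1), np.float64(-0.5)), (204, np.float64(0.011), np.float64(-5.1), np.float64(-0.5)), (201, np.float64(-0.063), np.float64(-5.1), np.float64(-0.5)), (198, np.float64(0.03), np.float64(-5.1), np.float64(-0.4)), (195, np.float64(0.017), np.float64(-5.2), np.float64(-0.4)), (192, np.float64(0.035), np.float64(-5.2), np.float64(-0.4)), (189, np.float64(0.049), np.float64(-5.2), np.float64(-0.4)), (186,
[... 217 characters left out ...]
(-5.3), np.float64(-0.3)), (174, np.float64(-0.037), np.float64(-5.3), np.float64(-0.2)), (171, np.float64(-0.013), np.float64(-5.3), np.float64(-0.2)), (168, np.float64(-0.031), np.float64(-5.3), np.float64(-0.2)), (165, np.float64(0.035), np.float64(-5.3), np.float64(-0.2)), (162, np.float64(-0.007), np.float64(-5.2), np.float64(-0.1)), (159, np.float64(0.035), np.float64(-5.2), np.float64(-0.1)), (156, np.float64(0.013), np.float64(-5.2), np.float64(-0.0)), (153, np.float64(0.058), np.float64(-4.8), np.float64(-0.0)), (150, np.float64(0.112), np.float64(-4.4), np.float64(-0.0))]
end t23.5 F nest [5.4 4.5 6.5] M nest [ 0.782 -0.656  0.081] open 0.355 ff 59.7 pos nest mm [-4.35 -0.04 24.92]
```

The run was free until about 156°. After that torque rose and the cell began to climb off the jaw, so the ring has reached its stop. I'll release, retreat and check that the plunger has reseated the flat.

```bash
python3 - <<'E'
from h import *
from station import env,read_camera
r=np.radians; C=FOOT-.005*NX
env.set_gripper(.6); env.sleep(.4)
# feel again: regrip centred, small clockwise nudge
env.movel(C+.0245*NN,quat(r(150)),max_speed=.1); rep(env,"open")
env.set_gripper(0.); s=rep(env,"regrip")
P=C+.0245*NN-.002*NX-.002*NY
env.movel(P,quat(r(150)),max_speed=.05); s=rep(env,"press"); m0=s["wrist_torque"]@NN
for d in(148,146,144,142):
    env.movel(P,quat(r(d)),max_speed=.1);env.sleep(.15); s=rep(env,d)
    if (s["ee_pos"]-FOOT)@NX*1e3>-4.75: break
env.set_gripper(.6); env.sleep(.3)
env.movel(C+.06*NN,quat(r(d)),max_speed=.15)
env.movel(C+.2*NN,quat(r(d)),max_speed=.3)
env.goto_joints([1.218,.628,.038,1.517,-.027,.996,-.02]) if False else env.move_pose([.40,-.30,.35],[.99,.14,0,0])
c={n:read_camera(n) for n in("top","side")}; c0={n:load(n+"0.npz") for n in c}
a,b=ringpos(c0),ringpos(c)
for k in c: print(k,"ring shift nest mm",((b[k]-a[k])@B*1e3).round(1))
o=[]
S=8;N=70*S
for k in c:
    f=b[k]-.027*NN; np.savez(k+"1.npz",**c[k])
    gx,gy=np.meshgrid(np.arange(N),np.arange(N))
    Q=f+.009*NN+((N/2-gy)/S*1e-3)[...,None]*UP-((gx-N/2)/S*1e-3)[...,None]*LV
    uv=proj(c[k],Q.reshape(-1,3)).reshape(N,N,2).astype(np.float32)
    o.append(cv2.resize(cv2.remap(c[k]["color"],uv[...,0],uv[...,1],cv2.INTER_CUBIC),(390,390)))
cv2.imwrite("pics/rect2.png",np.hstack(o)[:,:,::-1]); rep(env,"away")
E
```

```text
open t24.5 F nest [ 0.8  0.6 -0. ] M nest [-0.37   0.425 -0.061] open 0.598 ff 0.0 pos nest mm [-4.69  0.28 24.48]
regrip t24.8 F nest [0.2 1.7 5.5] M nest [-0.027  0.498  0.01 ] open 0.353 ff 58.9 pos nest mm [-4.94  0.13 24.93]
press t25.1 F nest [2.2 5.7 9.7] M nest [ 0.883 -0.252 -0.06 ] open 0.353 ff 59.3 pos nest mm [-5.14 -0.12 24.98]
148 t25.5 F nest [4.4 6.  8.6] M nest [ 0.824 -0.326  0.113] open 0.352 ff 59.3 pos nest mm [-4.89 -0.07 24.93]
146 t25.9 F nest [3.5 6.  9.2] M nest [ 0.859 -0.467  0.083] open 0.352 ff 59.3 pos nest mm [-4.59 -0.06 24.95]Traceback (most recent call last):
  File "<stdin>", line 18, in <module>
  File "h.py", line 36, in ringpos
    def ringpos(c): return {k:onplane(c[k],[ringmask(c[k],BOX[k])[1][0]],np.array([0,0,.06+.027*NN[2]]),np.array([0,0,1.]))[0] for k in c}
                                            ~~~~~~~~^^^^^^^^^^^^^
  File "h.py", line 21, in ringmask
    n,l,st,ce=cv2.connectedComponentsWithStats(m); i=1+np.argmax(st[1:,4])
                                                       ~~~~~~~~~^^^^^^^^^^
    return _wrapfunc(a, 'argmax', axis=axis, out=out, **kwds)
    return bound(*args, **kwds)
ValueError: attempt to get argmax of an empty sequence
```

The nudge climbs at once, so the ring is snug, and after release the cell had reseated at x = -4.9 mm. The arm blocks the view, so I'll return to the start pose and look again.

```bash
python3 - <<'E'
from h import *
from station import env,read_camera
env.goto_joints([1.218,.628,.038,1.517,-.027,.996,-.02])
env.sleep(.3)
c={n:read_camera(n) for n in("top","side")}; c0={n:load(n+"0.npz") for n in c}
a,b=ringpos(c0),ringpos(c)
for k in c: print(k,"ring shift nest mm",((b[k]-a[k])@B*1e3).round(1))
o=[];S=8;N=70*S
for k in c:
    f=b[k]-.027*NN
    gx,gy=np.meshgrid(np.arange(N),np.arange(N))
    Q=f+.009*NN+((N/2-gy)/S*1e-3)[...,None]*UP-((gx-N/2)/S*1e-3)[...,None]*LV
    uv=proj(c[k],Q.reshape(-1,3)).reshape(N,N,2).astype(np.float32)
    o.append(cv2.resize(cv2.remap(c[k]["color"],uv[...,0],uv[...,1],cv2.INTER_CUBIC),(390,390)))
cv2.imwrite("pics/rect2.png",np.hstack(o)[:,:,::-1]); rep(env,"away")
E
```

```text
top ring shift nest mm [-4.3  0.6  1.8]
side ring shift nest mm [-6.2  1.   2.6]
away t30.9 F nest [-1.3 -0.1 -0.1] M nest [-0.006 -0.008  0.008] open 0.602 ff 0.0 pos nest mm [-661.97   13.88  528.92]
```

View pics/rect2.png

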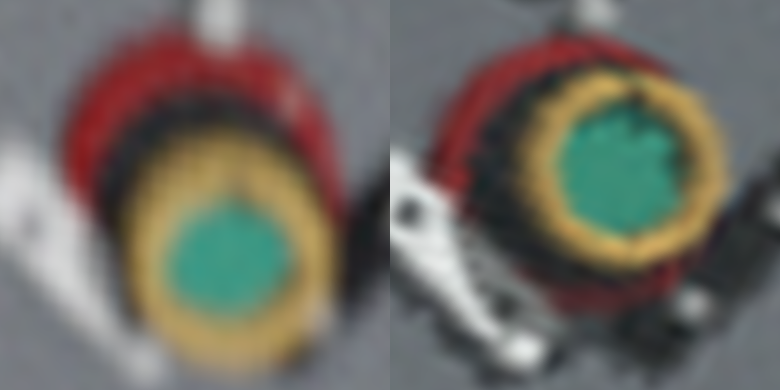

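The round of the flange now shows on the upper left, for example at (110,110). The white tick is at the upper right (290,100), opposite the bright jaw, and the flat lies along that jaw. The ring moved about 5 mm towards the jaw, so I'm handing in.

```bash
python3 -c "
from station import job
print(job.close_job())"
```

```text
the job is handed in; nothing more can be done
None
```

The cell's flat is home against the bright jaw (seen in the final picture), the brass ring is snug by feel, and the job is handed in with the arm clear at about 31 s; no verdict came back.

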